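# Cure a set of gel nails under the arch lamp

### The job

Cure the freshly coated nails: put the nail stand (the bar that carries five dark nails, not the bare one) endways into the arch lamp, lying straight along the tunnel and central, so that all five nails are under the roof. Then press the full-cure button, which is the right-hand one of the three on top of the lamp as seen from the robot and has three dots in front of it, fully down and let it come back up. The gel is still wet, so nothing may touch the nails and the stand must be kept level; press no other button, do not start the lamp before the stand is in place, and leave the bare stand, the jar and the bottles where they are.

Things in the scene. Friction and masses are not known exactly. Their poses are not given: they have to be found in the camera images.
- nail_stand_center (a point): Loose nail stand, about 0.18 kg: white bar 200 mm long, 40 wide, 18 high, on the table, with five posts along its middle line that carry dark nails. Point: the bar's centre, 9 mm above its underside; x along the bar, y across, z up. Hold it by its long sides (40 mm apart), which are clear of the nails; the last 49 mm at either end are bare. Either end may go first.
- nails: Five dark press-on nails on the nail stand's posts, wet with gel. They lie across the bar (within 14 mm of its middle line), from -51 to +51 mm along it, 20 to 25 mm above its top face: their tops are 43 mm above the bar's underside. Origin: centre of the bar's top face; axes as the nail stand.
- bare_stand_center (a point): An identical loose stand with five bare posts and no nails; centre of its bar, 9 mm above the underside, axes as the nail stand. To be left alone.
- lamp: Fixed LED nail lamp: a white arch like a small bridge, 130 mm deep (x), 200 wide (y), 100 high. A floorless tunnel open at both ends runs along its x: 140 mm wide at the foot, 64 high in the middle, 54 high at 50 mm to either side. Origin: on the table at the tunnel's centre; the -x mouth, 65 mm from it, looks to the robot. The centred stand's bar sticks out 35 mm at either mouth.
- button_long_top (a point): Full-cure button, the right-hand one of three on the lamp's flat top: centre of its top face, at lamp x = -20, y = -42 mm. Grey cap 25 mm across, standing 9 mm above the deck (109 mm above the table), three raised dots on its robot side. Pressed straight down.
- button_long (a joint): How far the full-cure button is pressed, in m: 0 up, 0.005 fully down. The spring takes about 1.2 N to start and 4 N to go fully down, and brings it back up.
- button_medium_top (a point): Centre of the top face of the middle button (two dots), same size, at lamp y = 0.
- button_medium (a joint): Middle button, 0 up to 0.005 m down. Not to be pressed.
- button_short_top (a point): Centre of the top face of the left-hand button (one dot), same size, at lamp y = +42 mm.
- button_short (a joint): Left-hand button, 0 up to 0.005 m down. Not to be pressed.
- gel_jar: Loose black jar, 72 mm across and 70 mm high, standing on the table; origin at the centre of its underside. Bystander.
- polish_bottle: Loose white square polish bottle, 34 mm wide and 100 mm high with a slim white cap; origin at the centre of its underside. Bystander.
- pump_bottle: Loose lilac bottle with a white dished top, 62 mm across and 128 mm high; origin at the centre of its underside. Bystander.
There are look-alikes about, which are no part of the job. Leave any orange, pink or red look-alike of the lamp alone.

How it is judged:
On the way, in this order (a step that is already met when the one before it is completed fails the run):
1. the nail stand lies still on the table in the lamp, straight and central, with all nails under the roof (x of nail_stand_center in the frame of lamp between -0.015 and 0.015 m and y of nail_stand_center in the frame of lamp between -0.03 and 0.03 m and angle between the x axis of nail_stand_center and the x axis of lamp, either way round below 0.2 rad and height (world z) of nail_stand_center below 0.014 m and angle between nail_stand_center's own z axis and vertical below 0.1 rad and linear speed of nails below 0.02 m/s), for 0.2 s.
2. with the stand in place, the full-cure button is fully down (all of step 1 and value of joint button_long above 0.0045 m), for 0.05 s.
At the end, for the whole second after the job is handed in: The nail stand lies flat on the table and still in the lamp's tunnel, its centre within 15 mm of the lamp's centre along the tunnel (all nails under the roof) and within 30 mm of it sideways, its bar within 0.2 rad of the tunnel's direction; all three buttons are up again (all of step 1 and value of joint each of button_long, button_medium, button_short below 0.0008 m); the robot touches nothing.
It fails at once if something touches the wet nails (contact force between nails and anything else above 0.2 N).
It fails at once if the nail stand is tipped by more than 0.45 rad (angle between nail_stand_center's own z axis and vertical above 0.45 rad).
It fails at once if the full-cure button is pressed before the stand is in place (value of joint button_long above 0.0025 m and not (x of nail_stand_center in the frame of lamp between -0.015 and 0.015 m and y of nail_stand_center in the frame of lamp between -0.03 and 0.03 m and angle between the x axis of nail_stand_center and the x axis of lamp, either way round below 0.2 rad and height (world z) of nail_stand_center below 0.014 m and angle between nail_stand_center's own z axis and vertical below 0.1 rad)).
It fails at once if another button is pressed (value of joint any of button_medium, button_short above 0.0025 m).
It fails at once if the bare stand, the jar or a bottle is shifted by more than 30 mm or knocked over (distance of any of bare_stand_center, gel_jar, polish_bottle, pump_bottle from where it was at the start of the episode above 0.03 m or angle between any of gel_jar, polish_bottle, pump_bottle's own z axis and vertical above 0.6 rad).
It also fails if it takes over 64 s, if anything falls off the work surface, if the arm or the gripper's body presses on something with over 40 N, if the wrist force passes 120 N, or if a joint passes its speed limit or range.

### The arm

A 6-joint arm with a two-finger parallel gripper is mounted at the origin on the work surface. World frame = base frame: x ahead of the robot, y to its left, z up, the work surface at z = 0. Lengths are in m, angles in rad, forces in N, time in s.
With the tool pointing down it reaches from about 0.3 to 0.85 m from the base axis. Payload 5.4 kg.
Tool frame: the origin (TCP) lies midway between the tips of the shut fingers; the grasp point (between the pads) lies manip.grasp_offset behind it (manip.grasp_offset is the distance from the TCP to the grasp point, in m); z points along the fingers, y is the line along which they close (so a half turn about z gives the same grasp; the last joint's range is limited). The gripper opens to 85 mm and grips with 20 to 120 N. Pads are 22 mm wide; open, the fingers measure 114 mm over their backs; the gripper's body (76 mm by 85 mm) begins 54 mm behind the grasp point. The pads swing forward as they close: fully open they stand 13 mm farther back than shut.
Start: joints at [-1.311, 0.158, 1.597, -0, 1.386, -0.21], TCP at [0.26, -0.513, 0.231] pointing down, gripper open.
Joint ranges: [-2.91, 2.91], [-0.94, 2.29], [0.18, 2.7], [-1.29, 4.43], [0.17, 2.64], [-3, 3]. Speed limits (rad/s): [2.57, 2.57, 3.14, 3.14, 3.14, 3.14].

### API

Orientations are given as a unit quaternion [w, x, y, z].
In Python, from workcell import manip gives the robot as it stands. The module is installed in compiled form; this text tells all that it offers.
- The arm moves only by the shell command python3 -m crank 'ROWS' [FORCE]. ROWS is JSON, a list of rows, each an object of numbers: "fingers": the opening, from 0 (shut) to 1 (fully open); "x", "y", "z": the shift along the tool's x, y, z in m; "rx", "ry", "rz": the turn, a rotation vector about the tool's x, y, z in degrees. A call has 1 to 5 rows; each row shifts and turns the commanded pose from where the row before left it, along the tool's axes as they then stand; what a row does not reach is not made up. A row lasts 1/10 s, in which the tool goes at most 50 mm and 8.59 degrees, less where a joint would pass 70% of its speed; a pose out of reach is approached as far as the arm can. A call is refused whole if a number of a shift passes 0.05 or a number of a turn 8.59, either way. A call with a gripper value outside its range is refused whole. The fingers move at their own pace and stop on an object; FORCE is the grip in N (left out, the last holds). Time passes only in rows, so rows that do not move let the fingers close. It gives the time, the measured TCP pose, the force, the opening and the grip force at its end, in the units of the state.
- manip.observe(): the state, without advancing time (a new reading comes with each control period).
- manip.camera(name): name is "scene" or "top" or "wrist"; returns a dict with "pixels" (400x640x3 uint8, red, green, blue), "vfov" (degrees; the focal length in pixels is half the picture's height over the tangent of half this angle, whatever the lens; pixels are square), "cx", "cy" (the principal point, pixels), "rvec" (rotation vector, rad) and "tvec" (3), from world to camera coordinates, as OpenCV has them. Camera axes: x right, y down, z forward; pixel columns grow to the right and rows downward; lengths in m; the calibration is good to about 2 mm. The wrist camera is an equidistant fisheye: a pixel r from the principal point sees the ray r / f radians off the axis. A picture is of the moment at which its call begins. There is no depth.
- manip.job_done(): hands the job in; it is judged then, once.
The state is a dict: "t": time; "joint_positions": joint angles; "qd": joint speeds; "effort": joint torques, N m; "eef_pos": TCP position; "orientation": TCP orientation; "wrist_force": force on the tool from outside, world axes, zero at the start; "torque": the same for the moment, N m; "width": finger opening in m; "grasp_force": force on a finger pad.
Only numpy, scipy, OpenCV 4.12 (cv2) and the standard library are available. Lean on these libraries where they do the work, as an engineer would, in place of code of your own. Each camera call takes 0.05 s, during which the arm holds its last target. There are 200 camera calls.

## Working session

There is one attempt and no reset: what is moved stays moved. The work goes in short steps, Python scripts to look and compute and a shell command to move; the robot and the scene stay as the last step left them, time stands still between calls to the robot, and variables do not carry over. Pictures are saved under pics/ and viewed, at most 12 in all, crops included, and the job is handed in when it is done.

```bash
mkdir -p pics; cat > h.py <<'E'
import numpy as np, cv2
from workcell import manip
def cam(n):
    c=manip.camera(n); c['name']=n; c['R']=cv2.Rodrigues(np.array(c['rvec'],float))[0]; c['t']=np.array(c['tvec'],float).ravel()
    c['f']=c['pixels'].shape[0]/2/np.tan(np.radians(c['vfov'])/2); return c
def ray(c,u,v):
    d=np.array([(u-c['cx'])/c['f'],(v-c['cy'])/c['f']])
    if c['name']=='wrist':
        r=np.hypot(*d); s=np.sin(r)/r if r>1e-9 else 1; d=np.array([d[0]*s,d[1]*s,np.cos(r)])
    else: d=np.array([d[0],d[1],1.])
    return -c['R'].T@c['t'], c['R'].T@d
def onz(c,u,v,z):
    o,d=ray(c,u,v); return o+d*(z-o[2])/d[2]
def proj(c,p):
    q=c['R']@np.array(p,float)+c['t']
    if c['name']=='wrist':
        r=np.hypot(q[0],q[1]); th=np.arctan2(r,q[2]); k=th/r if r>0 else 0
        return np.array([c['cx']+c['f']*k*q[0],c['cy']+c['f']*k*q[1]])
    return np.array([c['cx']+c['f']*q[0]/q[2],c['cy']+c['f']*q[1]/q[2]])
def save(c,n): cv2.imwrite('pics/'+n,c['pixels'][:,:,::-1])
E
python3 - <<'E'
from h import *
for n in('top','scene'):
    c=cam(n); save(c,n+'0.png'); print(n,c['f'],ray(c,320,200))
print(manip.observe()); print(manip.grasp_offset)
E
```

```text
top 499.9851733618684 (array([0.26567776, 0.08323636, 1.48523359]), array([ 0.13974572, -0.01559391, -0.99011229]))
scene 406.8353099579009 (array([1.03109523, 0.4415078 , 0.99984945]), array([-0.5059788 , -0.30689715, -0.80614371]))
{'t': 0.1, 'joint_positions': array([-1.31106911e+00,  1.59012809e-01,  1.59810795e+00,  4.80646759e-06,
        1.38619822e+00, -2.10098911e-01]), 'qd': array([-0.00107363,  0.00024293, -0.00030179, -0.00057017,  0.00054469,
       -0.0009297 ]), 'effort': array([ 3.73512885e-04, -3.96992075e+01, -3.32336569e+01, -2.35841599e-04,
        4.20783981e-03, -7.65672752e-06]), 'eef_pos': array([ 0.26016133, -0.51217065,  0.23039949]), 'orientation': array([-8.62956828e-04,  9.72534321e-01,  2.32757921e-01, -1.90551907e-05]), 'wrist_force': array([ 0.14781256, -0.58323596, -0.80213034]), 'torque': array([0.00655388, 0.03335398, 0.06431673]), 'grasp_force': 0.0, 'width': 0.08533370291519013}
0.0187
```

View pics/top0.png

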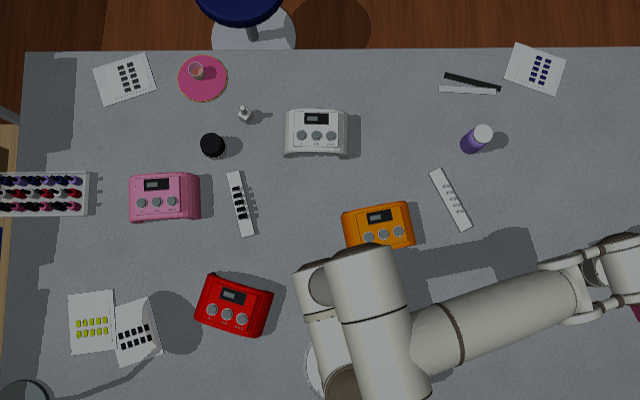

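View pics/scene0.png

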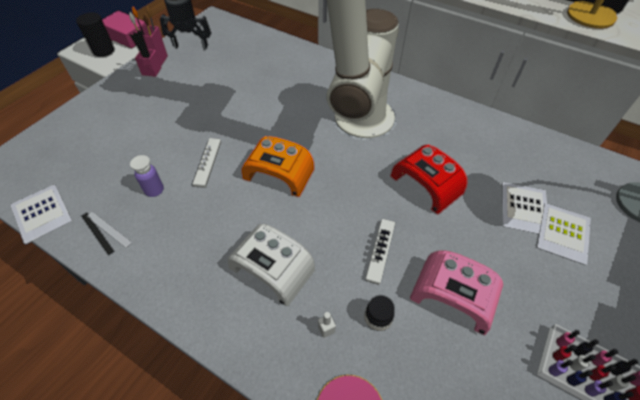

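The top view shows the white lamp at (316,132); the orange (378,225), pink (165,197) and red (234,305) ones are decoys. Two stands are about: (241,204) with five dark nails, which is the one meant, and (450,200) with bare posts. I'll measure and confirm in one crop.

```bash
python3 - <<'E'
from h import *
c=cam('top'); im=c['pixels']
crop=im[90:250,210:370]; cv2.imwrite('pics/crop.png',cv2.resize(crop,(600,600),interpolation=cv2.INTER_CUBIC)[:,:,::-1])
hsv=cv2.cvtColor(im,cv2.COLOR_RGB2HSV)
# stand
s=np.zeros(im.shape[:2],np.uint8); s[160:245,215:265]=1
m=((hsv[...,2]>175)&(hsv[...,1]<60)&(s>0)).astype(np.uint8)
m=cv2.morphologyEx(m,cv2.MORPH_CLOSE,np.ones((5,5)))
cs=max(cv2.findContours(m,0,2)[0],key=cv2.contourArea)
w=np.array([onz(c,u,v,0.018)[:2] for u,v in cs[:,0]],np.float32); r=cv2.minAreaRect(w)
print('stand',r, cv2.minAreaRect(cs)); 
g=cv2.boxPoints(r); print(g)
# lamp buttons
gr=cv2.cvtColor(crop,cv2.COLOR_RGB2GRAY)
for (u,v) in [(301,136),(316,136),(331,135)]:
    p=im[v-9:v+9,u-8:u+8]; mm=(p.max(2)<165)
    n,l,st,ce=cv2.connectedComponentsWithStats(mm.astype(np.uint8))
    k=1+np.argmax(st[1:,4]); U,V=ce[k][0]+u-8,ce[k][1]+v-9
    print('btn',U,V,st[k],onz(c,U,V,0.109))
E
```

```text
Traceback (most recent call last):
ValueError: max() iterable argument is empty
```

View pics/crop.png

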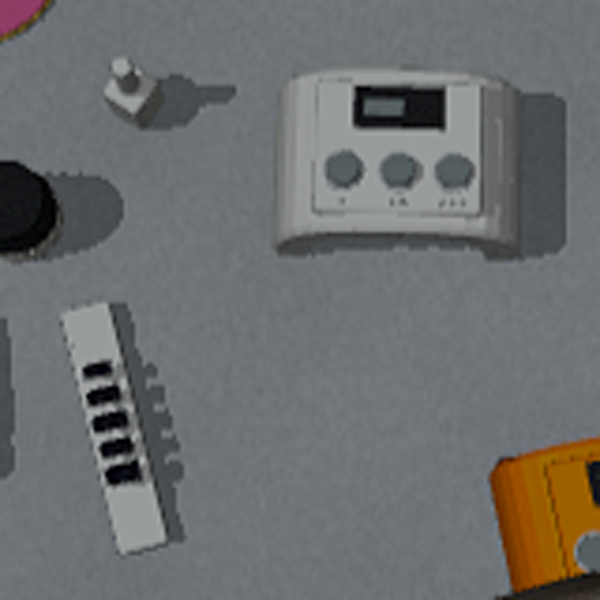

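The crop confirms it: five dark nails on the bar at crop (115,430). The lamp buttons are at crop (344,170), (400,170) and (454,172) with one, two and three dots.

```bash
cat > m.py <<'E'
from h import *
c=cam('top'); im=c['pixels']; V=im.astype(int).mean(2); sat=im.max(2).astype(int)-im.min(2)
print('table',V[215:235,290:320].mean(),'bar',V[176:180,232:236].mean(),'deck',V[145:148,310:312].mean())
th=V[215:235,290:320].mean()*.5+V[176:180,232:236].mean()*.5
s=np.zeros(V.shape,bool); s[165:242,220:262]=1
m=((V>th)&s).astype(np.uint8); m=cv2.morphologyEx(m,cv2.MORPH_CLOSE,np.ones((7,7)))
cs=max(cv2.findContours(m,0,2)[0],key=cv2.contourArea)
w=np.array([onz(c,u,v,0.018)[:2] for u,v in cs[:,0]],np.float32); r=cv2.minAreaRect(w)
print('stand',r,'\n',cv2.boxPoints(r)); 
P=[]
for (u,v) in [(301.7,135.3),(316.6,135.3),(331,135.9)]:
    u0,v0=int(u)-7,int(v)-6
    p=V[v0:v0+12,u0:u0+14]; mm=p<145
    mm=p<(p.max()+p.min())/2
    n,l,st,ce=cv2.connectedComponentsWithStats(mm.astype(np.uint8))
    k=1+np.argmax(st[1:,4]); q=onz(c,ce[k][0]+u0,ce[k][1]+v0,0.109); P.append(q); print('btn',ce[k]+[u0,v0],st[k],q)
d=P[0]-P[2]; ang=np.arctan2(-d[0],d[1]); print('dist',np.linalg.norm(d),'lamp yaw',np.degrees(ang))
mid=np.mean(P,axis=0); x=np.array([np.cos(ang),np.sin(ang)]); print('lamp centre',mid[:2]+.02*x)
E
python3 m.py
```

```text
table 115.60777777777776 bar 153.97916666666669 deck 150.11111111111111
stand ((0.46588775515556335, 0.2974810004234314), (0.1967076063156128, 0.037374258041381836), 14.154735565185547) 
 [[0.36595032 0.29154918]
 [0.37508985 0.25530967]
 [0.5658252  0.30341282]
 [0.5566857  0.33965233]]
btn [301.36708861 134.75949367] [ 3  1 10 10 79] [0.6473272  0.11164448 0.109     ]
btn [316.35135135 135.10810811] [ 3  2 10  9 74] [0.6458429  0.06918724 0.109     ]
btn [330.91139241 135.25316456] [ 2  2 11  9 79] [0.64496557 0.02789887 0.109     ]
dist 0.08377889689234964 lamp yaw -1.61531464152108
lamp centre [0.66603727 0.06901309]
```

```bash
R='{"x":0.02,"y":-0.045}'
python3 -m crank '[{"rz":6.4},{"rz":6.4},{"x":0.02,"y":-0.045},{"x":0.02,"y":-0.045},{"x":0.02,"y":-0.045}]' 40
python3 -m crank '[{"x":0.02,"y":-0.045},{"x":0.02,"y":-0.045},{"x":0.02,"y":-0.045},{"x":0.02,"y":-0.045},{"x":0.02,"y":-0.045}]'
python3 -m crank '[{"x":0.02,"y":-0.045},{"x":0.02,"y":-0.045},{"x":0.02,"y":-0.045},{"x":0.02,"y":-0.045},{"x":0.02,"y":-0.045}]'
```

```text
invalid input at $[0]: expected keys fingers, x, y, z, rx, ry, rz
invalid input at $[0]: expected keys fingers, x, y, z, rx, ry, rz
invalid input at $[0]: expected keys fingers, x, y, z, rx, ry, rz
```

```bash
python3 -m crank '[{"fingers":1,"x":0,"y":0,"z":0,"rx":0,"ry":0,"rz":6.4},{"fingers":1,"x":0,"y":0,"z":0,"rx":0,"ry":0,"rz":6.4},{"fingers":1,"x":0.02,"y":-0.045,"z":0,"rx":0,"ry":0,"rz":0},{"fingers":1,"x":0.02,"y":-0.045,"z":0,"rx":0,"ry":0,"rz":0},{"fingers":1,"x":0.02,"y":-0.045,"z":0,"rx":0,"ry":0,"rz":0}]' 40
```

```text
t: 0.7
eef_pos: [0.2855, -0.3654, 0.2307]
orientation: [-0.001, 0.992, 0.122, -0.0]
wrist_force: [0.6, 0.1, 0.5]
width: 0.0857
grasp_force: 0.0
```

```bash
python3 -m crank '[{"fingers":1,"x":0.02,"y":-0.045,"z":0,"rx":0,"ry":0,"rz":0},{"fingers":1,"x":0.02,"y":-0.045,"z":0,"rx":0,"ry":0,"rz":0},{"fingers":1,"x":0.02,"y":-0.045,"z":0,"rx":0,"ry":0,"rz":0},{"fingers":1,"x":0.02,"y":-0.045,"z":0,"rx":0,"ry":0,"rz":0},{"fingers":1,"x":0.02,"y":-0.045,"z":0,"rx":0,"ry":0,"rz":0}]'
python3 -m crank '[{"fingers":1,"x":0.02,"y":-0.045,"z":0,"rx":0,"ry":0,"rz":0},{"fingers":1,"x":0.02,"y":-0.045,"z":0,"rx":0,"ry":0,"rz":0},{"fingers":1,"x":0.02,"y":-0.045,"z":0,"rx":0,"ry":0,"rz":0},{"fingers":1,"x":0.02,"y":-0.045,"z":0,"rx":0,"ry":0,"rz":0},{"fingers":1,"x":0.02,"y":-0.045,"z":0,"rx":0,"ry":0,"rz":0}]'
```

```text
t: 1.2
eef_pos: [0.3275, -0.1227, 0.2313]
orientation: [0.0, 0.992, 0.122, 0.0]
wrist_force: [-0.0, -0.3, 0.2]
width: 0.0859
grasp_force: 0.0
t: 1.7
eef_pos: [0.3696, 0.1202, 0.2315]
orientation: [0.0, 0.992, 0.123, 0.001]
wrist_force: [0.9, -1.7, 0.9]
width: 0.0854
grasp_force: 0.0
```

```bash
python3 -m crank '[{"fingers":1,"x":0.014,"y":-0.037,"z":0,"rx":0,"ry":0,"rz":0},{"fingers":1,"x":0.014,"y":-0.037,"z":0,"rx":0,"ry":0,"rz":0},{"fingers":1,"x":0.014,"y":-0.037,"z":0,"rx":0,"ry":0,"rz":0},{"fingers":1,"x":0.014,"y":-0.037,"z":0,"rx":0,"ry":0,"rz":0},{"fingers":1,"x":0,"y":0,"z":0.03,"rx":0,"ry":0,"rz":0}]'
python3 - <<'E'
from h import *
c=cam('wrist'); save(c,'w1.png'); print(c['f'],ray(c,320,200), manip.observe()['eef_pos'],manip.observe()['joint_positions'])
E
```

```text
t: 2.2
eef_pos: [0.3905, 0.28, 0.2048]
orientation: [-0.002, 0.992, 0.125, 0.004]
wrist_force: [0.4, 0.2, -0.2]
width: 0.0854
grasp_force: 0.0
309.70691628693146 (array([0.45900803, 0.29732804, 0.34882646]), array([-0.24190906, -0.05818371, -0.96855287])) [0.3860429  0.27646555 0.19692879] [ 3.66087550e-01 -7.32673238e-02  1.90569021e+00  1.88630485e-04
  1.31379012e+00  1.68690265e+00]
```

View pics/w1.png

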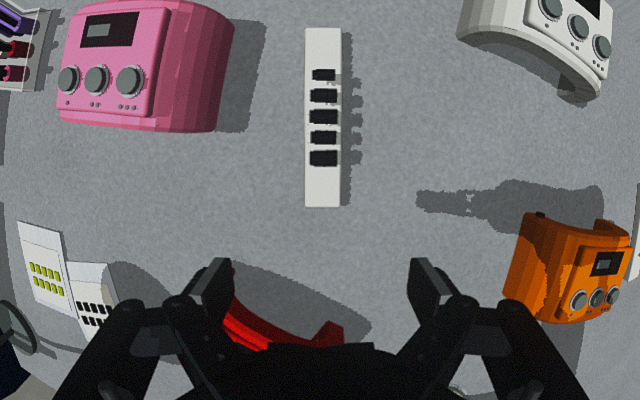

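The wrist view shows the nail stand centred at columns 305–340, rows 28–207, nearly parallel to the tool's x. The fingers are below it at rows 260–300.

```bash
cat > w.py <<'E'
from h import *
c=cam('wrist'); im=c['pixels']; V=im.astype(int).mean(2)
m=(V>170).astype(np.uint8); m=cv2.morphologyEx(m,cv2.MORPH_CLOSE,np.ones((9,25)))
n,l,st,ce=cv2.connectedComponentsWithStats(m); k=l[50,322]
print(st[k])
cs=max(cv2.findContours((l==k).astype(np.uint8),0,2)[0],key=cv2.contourArea)
w=np.array([onz(c,u,v,0.018)[:2] for u,v in cs[:,0]],np.float32); print(cv2.minAreaRect(w))
o=manip.observe(); print(o['eef_pos'])
from scipy.spatial.transform import Rotation as Ro
q=o['orientation']; print(Ro.from_quat([q[1],q[2],q[3],q[0]]).as_matrix().round(4))
E
python3 w.py
```

```text
[ 301   18   37  184 4572]
((0.46538156270980835, 0.29836031794548035), (0.19632573425769806, 0.03787876293063164), 14.337810516357422)
[0.38519933 0.27508146 0.19756753]
[[ 0.9693  0.2459 -0.0074]
 [ 0.2459 -0.9693 -0.003 ]
 [-0.0079  0.0011 -1.    ]]
```

```bash
python3 -m crank '[{"fingers":1,"x":0.0035,"y":-0.0025,"z":0,"rx":0,"ry":8.5,"rz":0},{"fingers":1,"x":0,"y":0,"z":0,"rx":0,"ry":8.5,"rz":0},{"fingers":1,"x":0,"y":0,"z":0,"rx":0,"ry":8.5,"rz":0},{"fingers":1,"x":0,"y":0,"z":0,"rx":0,"ry":8.5,"rz":0},{"fingers":1,"x":-0.021,"y":0,"z":0.031,"rx":0,"ry":0,"rz":0}]'
python3 -m crank '[{"fingers":1,"x":-0.021,"y":0,"z":0.031,"rx":0,"ry":0,"rz":0},{"fingers":1,"x":-0.021,"y":0,"z":0.031,"rx":0,"ry":0,"rz":0},{"fingers":1,"x":-0.014,"y":0,"z":0.0207,"rx":0,"ry":0,"rz":0},{"fingers":1,"x":0,"y":0,"z":0,"rx":0,"ry":0,"rz":0},{"fingers":1,"x":0,"y":0,"z":0,"rx":0,"ry":0,"rz":0}]'
python3 - <<'E'
from h import *
o=manip.observe(); print(o['eef_pos'],o['joint_positions'])
from scipy.spatial.transform import Rotation as Ro
q=o['orientation']; M=Ro.from_quat([q[1],q[2],q[3],q[0]]).as_matrix(); print(M.round(4))
a=np.radians(14.25); b=np.array([np.cos(a),np.sin(a)]); d=o['eef_pos'][:2]-[.4656,.298]
print('u',d@b,'v',d@[-b[1],b[0]]); print('to target', M.T@(np.array([.388,.2783,.006])-o['eef_pos']))
c=cam('wrist'); save(c,'w2.png')
E
```

```text
t: 2.8
eef_pos: [0.392, 0.2792, 0.1701]
orientation: [-0.038, 0.947, 0.117, 0.298]
wrist_force: [0.3, -0.4, -0.3]
width: 0.0856
grasp_force: 0.0
t: 3.3
eef_pos: [0.3912, 0.2781, 0.0649]
orientation: [-0.036, 0.949, 0.117, 0.29]
wrist_force: [0.3, -0.5, 0.4]
width: 0.0851
grasp_force: 0.0
[0.39115645 0.27811989 0.06489569] [ 0.43422037 -0.19403576  2.43144347 -0.32578454  0.33517012  2.03657944]
[[ 8.040e-01  2.429e-01  5.428e-01]
 [ 2.015e-01 -9.701e-01  1.357e-01]
 [ 5.595e-01  3.000e-04 -8.288e-01]]
u -0.07704654377182803 v -0.0009438910188827825
to target [-0.0354532  -0.00095819  0.04712591]
```

View pics/w2.png

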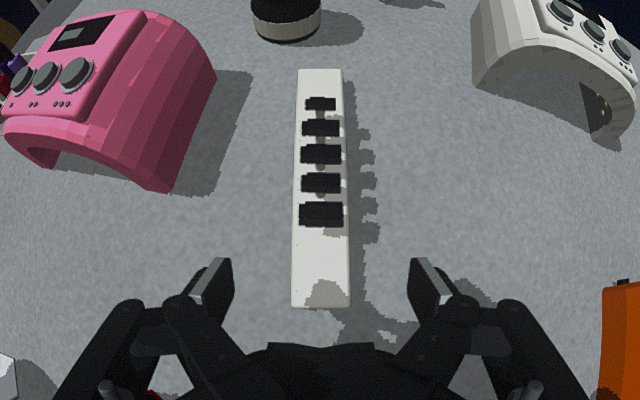

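The stand (columns 292–350) lies centrally between the open fingers (230 and 412), with the nails well ahead of them.

```bash
python3 -m crank '[{"fingers":1,"x":-0.012,"y":-0.001,"z":0.016,"rx":0,"ry":0,"rz":0},{"fingers":1,"x":-0.012,"y":0,"z":0.016,"rx":0,"ry":0,"rz":0},{"fingers":1,"x":-0.0115,"y":0,"z":0.015,"rx":0,"ry":0,"rz":0},{"fingers":1,"x":0,"y":0,"z":0,"rx":0,"ry":0,"rz":0},{"fingers":1,"x":0,"y":0,"z":0,"rx":0,"ry":0,"rz":0}]'
python3 -c "
from h import *
print(manip.observe()['joint_positions'])"
```

```text
t: 3.85
eef_pos: [0.3885, 0.28, 0.0084]
orientation: [-0.036, 0.949, 0.117, 0.291]
wrist_force: [-0.8, -0.5, -0.9]
width: 0.0853
grasp_force: 0.0
[ 0.44392401 -0.00550822  2.42961932 -0.70708266  0.17182856  2.43494186]
```

j5 is at its limit with this tilt, so I'll grip upright, insert the stand part-way, then regrip tilted farther out.

```bash
python3 -m crank '[{"fingers":1,"x":0,"y":0,"z":0,"rx":0,"ry":-8.5,"rz":0},{"fingers":1,"x":0,"y":0,"z":0,"rx":0,"ry":-8.5,"rz":0},{"fingers":1,"x":0,"y":0,"z":0,"rx":0,"ry":-8.5,"rz":0},{"fingers":1,"x":0,"y":0,"z":0,"rx":0,"ry":-8.5,"rz":0},{"fingers":1,"x":0,"y":0,"z":0,"rx":0,"ry":0,"rz":0}]'
cat > s.py <<'E'
from h import *
from scipy.spatial.transform import Rotation as Ro
import sys
o=manip.observe(); q=o['orientation']; M=Ro.from_quat([q[1],q[2],q[3],q[0]]).as_matrix(); p=o['eef_pos']
print('pos',p.round(4),'yaw',np.degrees(np.arctan2(M[1,0],M[0,0])).round(2),'tilt',np.degrees(np.arctan2(M[2,0],-M[2,2])).round(2),'roll',np.degrees(M[2,1]).round(2),'j',o['joint_positions'].round(3),'w',round(o['width'],4),'F',o['wrist_force'].round(1))
if len(sys.argv)>1: print('to target (tool)',(M.T@(np.array(eval(sys.argv[1]))-p)).round(4))
E
python3 s.py '[.388,.2783,.003]'
```

```text
t: 4.35
eef_pos: [0.3993, 0.2732, 0.011]
orientation: [0.004, 0.991, 0.112, 0.072]
wrist_force: [1.5, -0.5, 0.2]
width: 0.0852
grasp_force: 0.0
pos [0.3993 0.2732 0.011 ] yaw 13.04 tilt 8.15 roll 1.39 j [ 0.379  0.154  2.103 -0.067  0.748  1.77 ] w 0.0852 F [ 1.5 -0.5  0.2]
to target (tool) [-0.0109 -0.0077  0.0063]
```

```bash
python3 -m crank '[{"fingers":1,"x":0,"y":0,"z":0,"rx":0,"ry":0,"rz":0}]' >/dev/null; python3 s.py '[.388,.2783,.003]'
python3 -m crank '[{"fingers":1,"x":-0.006,"y":-0.004,"z":0,"rx":1.4,"ry":-4,"rz":-1.2},{"fingers":1,"x":-0.006,"y":-0.004,"z":0.003,"rx":0,"ry":-4,"rz":0},{"fingers":1,"x":0,"y":0,"z":0.003,"rx":0,"ry":0,"rz":0},{"fingers":1,"x":0,"y":0,"z":0,"rx":0,"ry":0,"rz":0},{"fingers":1,"x":0,"y":0,"z":0,"rx":0,"ry":0,"rz":0}]'; python3 s.py '[.388,.2783,.003]'
```

```text
pos [0.3938 0.2712 0.0075] yaw 13.11 tilt 7.89 roll 1.55 j [ 0.381  0.152  2.114 -0.071  0.744  1.774] w 0.0854 F [-0.3  0.1 -0.9]
to target (tool) [-0.0047 -0.0083  0.0037]
t: 4.95
eef_pos: [0.3778, 0.2751, -0.0016]
orientation: [0.004, 0.992, 0.124, -0.003]
wrist_force: [0.5, 0.1, -0.1]
width: 0.0857
grasp_force: 0.0
pos [ 0.3778  0.2751 -0.0016] yaw 14.27 tilt -0.42 roll 0.37 j [ 0.374  0.229  2.039 -0.007  0.882  1.7  ] w 0.0857 F [ 0.5  0.1 -0.1]
to target (tool) [ 0.0106 -0.0005 -0.0047]
```

```bash
python3 -m crank '[{"fingers":1,"x":0.009,"y":0,"z":-0.0035,"rx":0,"ry":0.4,"rz":0},{"fingers":1,"x":0,"y":0,"z":0,"rx":0,"ry":0,"rz":0},{"fingers":0.3,"x":0,"y":0,"z":0,"rx":0,"ry":0,"rz":0},{"fingers":0.3,"x":0,"y":0,"z":0,"rx":0,"ry":0,"rz":0},{"fingers":0.3,"x":0,"y":0,"z":0,"rx":0,"ry":0,"rz":0}]' 40
python3 -m crank '[{"fingers":0.3,"x":0,"y":0,"z":0,"rx":0,"ry":0,"rz":0},{"fingers":0.3,"x":0,"y":0,"z":0,"rx":0,"ry":0,"rz":0},{"fingers":0.3,"x":0,"y":0,"z":0,"rx":0,"ry":0,"rz":0},{"fingers":0.3,"x":0,"y":0,"z":0,"rx":0,"ry":0,"rz":0}]'; python3 s.py '[.388,.2783,.003]'
```

```text
t: 5.45
eef_pos: [0.3876, 0.2776, 0.0022]
orientation: [0.003, 0.992, 0.124, -0.0]
wrist_force: [-0.8, 0.4, -0.6]
width: 0.0442
grasp_force: 0.0
t: 5.85
eef_pos: [0.3879, 0.2776, 0.0024]
orientation: [0.003, 0.992, 0.124, 0.0]
wrist_force: [-0.7, -1.4, 3.8]
width: 0.0391
grasp_force: 41.4
pos [0.3879 0.2776 0.0024] yaw 14.23 tilt -0.03 roll 0.37 j [ 0.371  0.237  2.018 -0.008  0.888  1.699] w 0.0391 F [-0.7 -1.4  3.8]
to target (tool) [ 0.0002 -0.0006 -0.0006]
```

```bash
python3 -m crank '[{"fingers":0.3,"x":0,"y":0,"z":-0.001,"rx":0,"ry":0,"rz":0},{"fingers":0.3,"x":0,"y":0,"z":0,"rx":0,"ry":0,"rz":4},{"fingers":0.3,"x":0,"y":0,"z":0,"rx":0,"ry":0,"rz":4},{"fingers":0.3,"x":0,"y":0,"z":0,"rx":0,"ry":0,"rz":4},{"fingers":0.3,"x":0,"y":0,"z":0,"rx":0,"ry":0,"rz":3.9}]'
python3 -m crank '[{"fingers":0.3,"x":0.002,"y":0.01,"z":0,"rx":0,"ry":0,"rz":0},{"fingers":0.3,"x":0.002,"y":0.02,"z":0,"rx":0,"ry":0,"rz":0},{"fingers":0.3,"x":0.002,"y":0.02,"z":0,"rx":0,"ry":0,"rz":0},{"fingers":0.3,"x":0.002,"y":0.02,"z":0,"rx":0,"ry":0,"rz":0},{"fingers":0.3,"x":0.002,"y":0.02,"z":0,"rx":0,"ry":0,"rz":0}]'
python3 s.py '[.401,.0762,.003]'
```

```text
t: 6.35
eef_pos: [0.3872, 0.2775, 0.0028]
orientation: [0.003, 1.0, -0.016, -0.0]
wrist_force: [-0.3, -0.3, -2.1]
width: 0.0385
grasp_force: 40.9
t: 6.85
eef_pos: [0.3945, 0.186, 0.0034]
orientation: [0.003, 1.0, -0.014, -0.0]
wrist_force: [-0.7, -0.1, -2.3]
width: 0.0387
grasp_force: 40.9
pos [0.3945 0.186  0.0034] yaw -1.56 tilt -0.02 roll 0.39 j [ 0.167  0.141  2.13  -0.009  0.872  1.77 ] w 0.0387 F [-0.7 -0.1 -2.3]
to target (tool) [0.0095 0.1095 0.0011]
```

```bash
python3 -m crank '[{"fingers":0.3,"x":0.002,"y":0.025,"z":0,"rx":0,"ry":0,"rz":0},{"fingers":0.3,"x":0.002,"y":0.025,"z":0,"rx":0,"ry":0,"rz":0},{"fingers":0.3,"x":0.002,"y":0.025,"z":0,"rx":0,"ry":0,"rz":0},{"fingers":0.3,"x":0.002,"y":0.025,"z":0,"rx":0,"ry":0,"rz":0},{"fingers":0.3,"x":0.0015,"y":0.0095,"z":0,"rx":0,"ry":0,"rz":0}]'
python3 -m crank '[{"fingers":0.3,"x":0,"y":0,"z":0,"rx":0,"ry":0,"rz":0},{"fingers":0.3,"x":0,"y":0,"z":0,"rx":0,"ry":0,"rz":0}]' >/dev/null
python3 s.py '[.411,.0762,.003]'
python3 - <<'E'
from h import *
c=cam('wrist'); save(c,'w3.png')
E
```

```text
t: 7.35
eef_pos: [0.4008, 0.0757, 0.0042]
orientation: [0.003, 1.0, -0.015, -0.0]
wrist_force: [0.3, 0.3, -2.0]
width: 0.0392
grasp_force: 40.9
pos [0.4011 0.0779 0.0044] yaw -1.67 tilt 0.02 roll 0.34 j [-0.101  0.07   2.207 -0.008  0.864  1.504] w 0.039 F [ 0.3  0.5 -1.5]
to target (tool) [0.01   0.0014 0.0014]
```

View pics/w3.png

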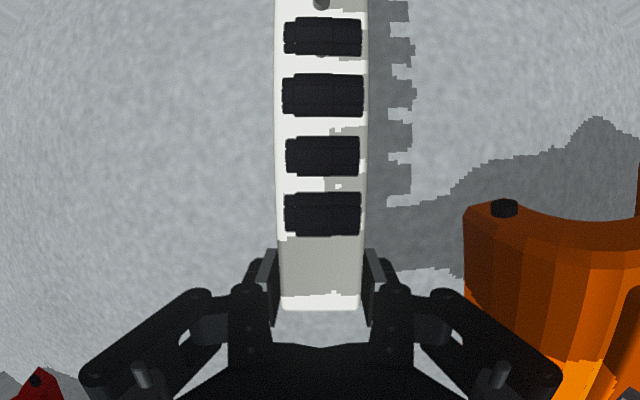

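The stand is held at its bare end, square between the pads, with the nails clear of the fingers and the orange lamp well to the right (465+). I'll push it partly in.

```bash
python3 -m crank '[{"fingers":0.3,"x":0.02,"y":0.001,"z":0,"rx":0,"ry":0,"rz":0},{"fingers":0.3,"x":0.02,"y":0,"z":0,"rx":0,"ry":0,"rz":0},{"fingers":0.3,"x":0.02,"y":0,"z":0,"rx":0,"ry":0,"rz":0},{"fingers":0.3,"x":0.02,"y":0,"z":0,"rx":0,"ry":0,"rz":0},{"fingers":0.3,"x":0,"y":0,"z":0,"rx":0,"ry":0,"rz":0}]'
python3 -m crank '[{"fingers":0.3,"x":0.02,"y":0,"z":0,"rx":0,"ry":0,"rz":0},{"fingers":0.3,"x":0.02,"y":0,"z":0,"rx":0,"ry":0,"rz":0},{"fingers":0.3,"x":0.02,"y":0,"z":0,"rx":0,"ry":0,"rz":0},{"fingers":0.3,"x":0,"y":0,"z":0,"rx":0,"ry":0,"rz":0},{"fingers":0.3,"x":0,"y":0,"z":0,"rx":0,"ry":0,"rz":0}]'
python3 s.py '[.541,.0725,.003]'
python3 - <<'E'
from h import *
c=cam('scene'); cv2.imwrite('pics/s1.png',cv2.resize(c['pixels'][100:320,180:460],(770,605-5))[:,:,::-1])
E
```

```text
t: 8.1
eef_pos: [0.4841, 0.075, 0.0052]
orientation: [0.003, 1.0, -0.014, 0.002]
wrist_force: [-0.2, -0.0, -0.9]
width: 0.0391
grasp_force: 41.1
t: 8.6
eef_pos: [0.5401, 0.0733, 0.0042]
orientation: [0.003, 1.0, -0.014, -0.001]
wrist_force: [-0.4, 0.0, -2.7]
width: 0.0391
grasp_force: 41.4
pos [0.5401 0.0733 0.0042] yaw -1.61 tilt -0.06 roll 0.35 j [-0.083  0.38   1.827 -0.008  0.936  1.52 ] w 0.0391 F [-0.4  0.  -2.7]
to target (tool) [0.0009 0.0008 0.0012]
```

View pics/s1.png

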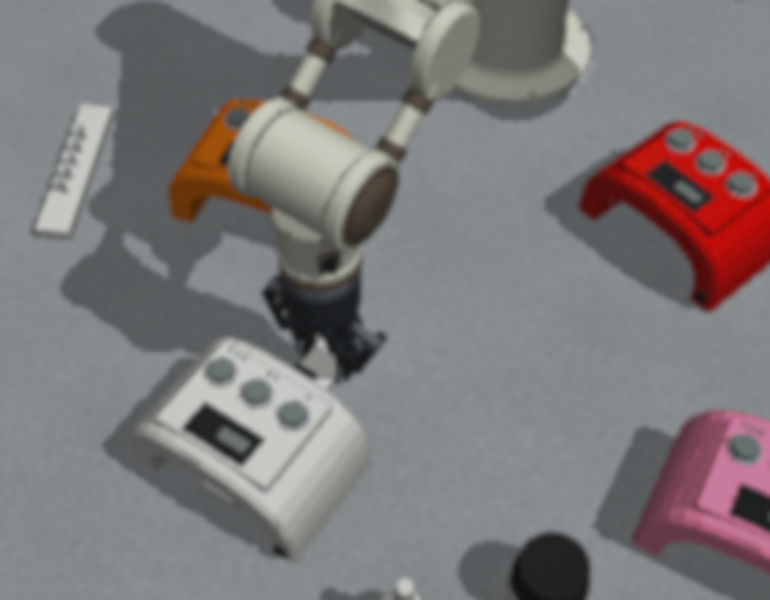

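The far end of the bar is visible inside the tunnel at crop (215,485). Next: release, tilt back in place, regrip.

```bash
python3 -m crank '[{"fingers":1,"x":0,"y":0,"z":0,"rx":0,"ry":0,"rz":0},{"fingers":1,"x":0,"y":0,"z":0,"rx":0,"ry":0,"rz":0},{"fingers":1,"x":0,"y":0,"z":0,"rx":0,"ry":0,"rz":0},{"fingers":1,"x":-0.006,"y":0,"z":-0.003,"rx":0,"ry":0,"rz":0},{"fingers":1,"x":0,"y":0,"z":0,"rx":0,"ry":5,"rz":0}]'
python3 -m crank '[{"fingers":1,"x":0,"y":0,"z":0,"rx":0,"ry":6,"rz":0},{"fingers":1,"x":0,"y":0,"z":0,"rx":0,"ry":6,"rz":0},{"fingers":1,"x":0,"y":0,"z":0,"rx":0,"ry":6,"rz":0},{"fingers":1,"x":0,"y":0,"z":0,"rx":0,"ry":4,"rz":0},{"fingers":1,"x":0,"y":0,"z":0,"rx":0,"ry":0,"rz":0}]'
python3 -m crank '[{"fingers":1,"x":0,"y":0,"z":0,"rx":0,"ry":0,"rz":0},{"fingers":1,"x":0,"y":0,"z":0,"rx":0,"ry":0,"rz":0}]' >/dev/null
python3 s.py '[.535,.0733,.006]'
```

```text
t: 9.15
eef_pos: [0.5374, 0.0724, 0.009]
orientation: [0.004, 0.999, -0.015, 0.046]
wrist_force: [-0.0, -0.4, 2.0]
width: 0.0853
grasp_force: 0.0
t: 9.65
eef_pos: [0.5319, 0.0732, 0.006]
orientation: [0.006, 0.973, -0.013, 0.232]
wrist_force: [-0.2, 0.4, -1.1]
width: 0.0855
grasp_force: 0.0
pos [0.5369 0.0725 0.0088] yaw -1.49 tilt 27.13 roll 0.37 j [-0.106  0.136  2.216  0.093  0.318  1.411] w 0.0855 F [ 0.6 -0.2 -0.3]
to target (tool) [-0.003  -0.0007  0.0016]
```

```bash
python3 -m crank '[{"fingers":1,"x":-0.003,"y":-0.0005,"z":0.0015,"rx":0,"ry":0,"rz":0},{"fingers":0.3,"x":0,"y":0,"z":0,"rx":0,"ry":0,"rz":0},{"fingers":0.3,"x":0,"y":0,"z":0,"rx":0,"ry":0,"rz":0},{"fingers":0.3,"x":0,"y":0,"z":0,"rx":0,"ry":0,"rz":0},{"fingers":0.3,"x":0,"y":0,"z":0,"rx":0,"ry":0,"rz":0}]' 40
python3 -m crank '[{"fingers":0.3,"x":0,"y":0,"z":0,"rx":0,"ry":0,"rz":0},{"fingers":0.3,"x":0,"y":0,"z":0,"rx":0,"ry":0,"rz":0}]'
python3 s.py '[.580,.0725,.006]'
python3 - <<'E'
from h import *
c=cam('wrist'); save(c,'w4.png')
E
```

```text
t: 10.35
eef_pos: [0.5336, 0.0733, 0.0052]
orientation: [0.006, 0.972, -0.013, 0.234]
wrist_force: [-1.4, 0.5, 3.1]
width: 0.0389
grasp_force: 40.1
t: 10.55
eef_pos: [0.5336, 0.0733, 0.0052]
orientation: [0.006, 0.972, -0.013, 0.234]
wrist_force: [-3.1, 0.9, 4.2]
width: 0.0393
grasp_force: 40.3
pos [0.5336 0.0733 0.0052] yaw -1.49 tilt 27.08 roll 0.36 j [-0.105  0.139  2.223  0.095  0.309  1.41 ] w 0.0393 F [-3.1  0.9  4.2]
to target (tool) [ 0.0417 -0.0005  0.0204]
```

View pics/w4.png

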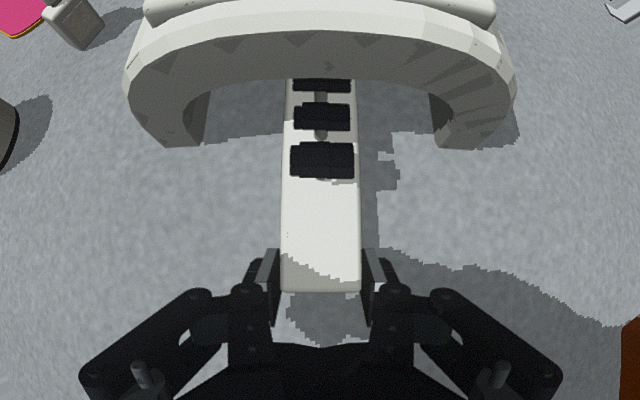

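The bar is held square and runs centrally into the arch; the arch's feet are at (180,147) and (457,149), the bar's near end at row 290.

```bash
python3 - <<'E'
from h import *
c=cam('wrist'); 
for u,v,z in [(163,147,0),(203,146,0),(436,147,0),(477,150,0),(283,287,.018),(360,291,.018)]: print(u,v,onz(c,u,v,z).round(4))
E
```

```text
163 147 [0.6056 0.1704 0.    ]
203 146 [0.6038 0.1422 0.    ]
436 147 [0.5994 0.0018 0.    ]
477 150 [ 0.5984 -0.0271  0.    ]
283 287 [0.5229 0.0917 0.018 ]
360 291 [0.5199 0.0552 0.018 ]
```

```bash
python3 -m crank '[{"fingers":0.3,"x":0.0135,"y":0,"z":0.0064,"rx":0,"ry":0,"rz":0},{"fingers":0.3,"x":0.0135,"y":0,"z":0.0068,"rx":0,"ry":0,"rz":0},{"fingers":0.3,"x":0.0135,"y":0,"z":0.0068,"rx":0,"ry":0,"rz":0},{"fingers":0.3,"x":0,"y":0,"z":0,"rx":0,"ry":0,"rz":0},{"fingers":0.3,"x":0,"y":0,"z":0,"rx":0,"ry":0,"rz":0}]'
python3 s.py '[.579,.0725,.006]'
python3 - <<'E'
from h import *
c=cam('wrist'); save(c,'w5.png')
E
```

```text
t: 11.15
eef_pos: [0.578, 0.072, 0.005]
orientation: [0.006, 0.972, -0.014, 0.233]
wrist_force: [0.6, -0.1, -0.5]
width: 0.0388
grasp_force: 40.6
pos [0.578 0.072 0.005] yaw -1.5 tilt 27.0 roll 0.36 j [-0.097  0.237  2.104  0.078  0.331  1.434] w 0.0388 F [ 0.6 -0.1 -0.5]
to target (tool) [ 0.0014 -0.0005 -0.0004]
```

View pics/w5.png

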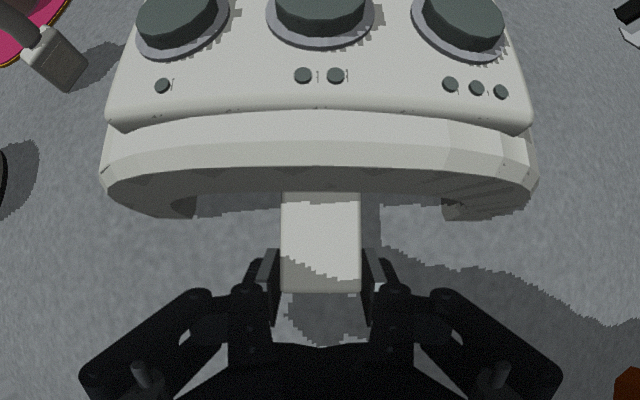

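All nails are under the roof; the bare end sticks out at rows 190–290 and the three-dot button is upper right at (458,35). Release and retreat.

```bash
python3 -m crank '[{"fingers":1,"x":0,"y":0,"z":0,"rx":0,"ry":0,"rz":0},{"fingers":1,"x":0,"y":0,"z":0,"rx":0,"ry":0,"rz":0},{"fingers":1,"x":0,"y":0,"z":0,"rx":0,"ry":0,"rz":0},{"fingers":1,"x":0,"y":0,"z":-0.02,"rx":0,"ry":0,"rz":0},{"fingers":1,"x":0,"y":0,"z":-0.04,"rx":0,"ry":0,"rz":0}]'
python3 -m crank '[{"fingers":1,"x":0,"y":0,"z":-0.05,"rx":0,"ry":0,"rz":0},{"fingers":1,"x":0,"y":0,"z":-0.05,"rx":0,"ry":0,"rz":0},{"fingers":0,"x":0,"y":0,"z":-0.04,"rx":0,"ry":-7,"rz":0},{"fingers":0,"x":0,"y":0,"z":0,"rx":0,"ry":-7,"rz":0},{"fingers":0,"x":0,"y":0,"z":0,"rx":0,"ry":-7,"rz":0}]'
python3 -m crank '[{"fingers":0,"x":0,"y":0,"z":0,"rx":0,"ry":-6,"rz":0},{"fingers":0,"x":0,"y":0,"z":0,"rx":0,"ry":0,"rz":0},{"fingers":0,"x":0,"y":0,"z":0,"rx":0,"ry":0,"rz":0}]'
python3 s.py '[.645,.0279,.15]'
python3 - <<'E'
from h import *
c=cam('wrist'); save(c,'w6.png')
E
```

```text
t: 11.7
eef_pos: [0.5493, 0.0731, 0.057]
orientation: [0.006, 0.973, -0.014, 0.231]
wrist_force: [0.9, 0.2, 0.7]
width: 0.0855
grasp_force: 0.0
t: 12.2
eef_pos: [0.4897, 0.0758, 0.1846]
orientation: [0.004, 0.998, -0.014, 0.057]
wrist_force: [0.4, 0.2, -0.4]
width: 0.044
grasp_force: 0.0
t: 12.5
eef_pos: [0.4888, 0.0758, 0.1808]
orientation: [0.003, 1.0, -0.014, 0.004]
wrist_force: [-0.9, 0.1, -0.4]
width: -0.0001
grasp_force: 0.0
pos [0.4888 0.0758 0.1808] yaw -1.65 tilt 0.52 roll 0.35 j [-0.087 -0.013  1.881 -0.006  1.264  1.514] w -0.0001 F [-0.9  0.1 -0.4]
to target (tool) [0.1572 0.0432 0.0324]
```

View pics/w6.png

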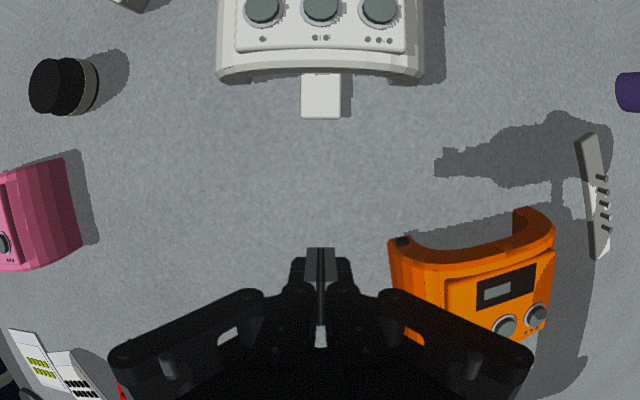

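The stand's free end is at (320,118) under the arch; the three-dot button is at (379,9). Check both in metres, with top view as well.

```bash
python3 - <<'E'
from h import *
c=cam('wrist'); 
for u,v,z in [(301,118,.018),(340,118,.018),(218,83,0),(423,84,0),(262,9,.109),(379,9,.109)]: print(u,v,onz(c,u,v,z).round(4))
c=cam('top'); V=c['pixels'].astype(int).mean(2)
cv2.imwrite('pics/t2.png',cv2.resize(c['pixels'][95:185,270:370],(800,600),interpolation=cv2.INTER_CUBIC)[:,:,::-1])
E
```

```text
301 118 [0.5636 0.092  0.018 ]
340 118 [0.5625 0.0539 0.018 ]
218 83 [0.6079 0.1807 0.    ]
423 84 [ 0.6008 -0.0378  0.    ]
262 9 [0.6442 0.1124 0.109 ]
379 9 [0.642 0.03  0.109]
```

View pics/t2.png

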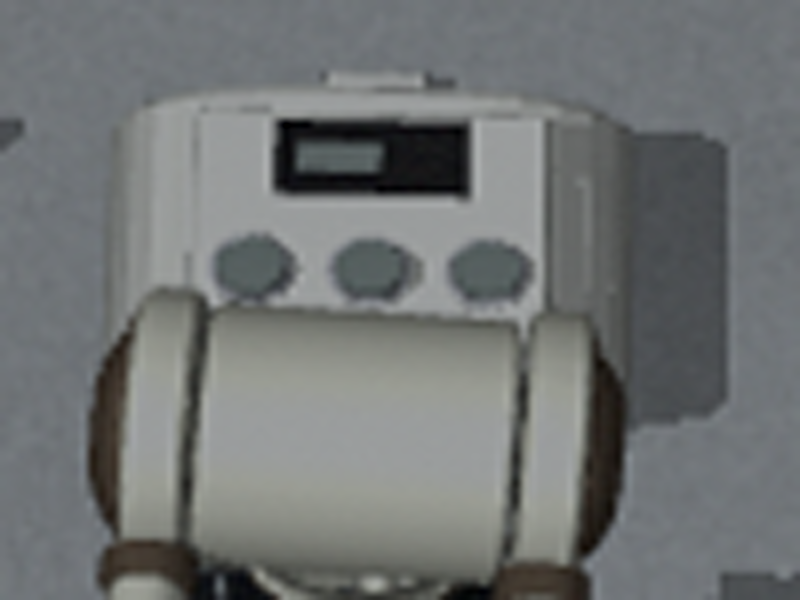

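The far end of the stand shows beyond the lamp at crop (375,72), central. Check it numerically and go above the three-dot button.

```bash
python3 - <<'E'
from h import *
c=cam('top'); print(onz(c,316.9,105.8,.018))
E
python3 -m crank '[{"fingers":0,"x":0.04,"y":0.011,"z":0,"rx":0,"ry":-0.5,"rz":0},{"fingers":0,"x":0.04,"y":0.011,"z":0,"rx":0,"ry":0,"rz":0},{"fingers":0,"x":0.04,"y":0.011,"z":0,"rx":0,"ry":0,"rz":0},{"fingers":0,"x":0.035,"y":0.01,"z":0,"rx":0,"ry":0,"rz":0},{"fingers":0,"x":0,"y":0,"z":0.03,"rx":0,"ry":0,"rz":0}]'
python3 -m crank '[{"fingers":0,"x":0,"y":0,"z":0.0,"rx":0,"ry":0,"rz":0},{"fingers":0,"x":0,"y":0,"z":0,"rx":0,"ry":0,"rz":0}]'
python3 s.py '[.644,.0285,.109]'
```

```text
[0.7630435  0.06533756 0.018     ]
t: 13.2
eef_pos: [0.6492, 0.0258, 0.1571]
orientation: [0.004, 1.0, -0.015, 0.007]
wrist_force: [-0.6, 0.4, 0.2]
width: 0.0002
grasp_force: 0.0
t: 13.4
eef_pos: [0.6412, 0.0285, 0.1514]
orientation: [0.003, 1.0, -0.014, -0.001]
wrist_force: [0.0, 0.3, 0.0]
width: 0.0001
grasp_force: 0.0
pos [0.6412 0.0285 0.1514] yaw -1.64 tilt -0.15 roll 0.33 j [-0.141  0.396  1.47  -0.006  1.277  1.461] w 0.0001 F [0.  0.3 0. ]
to target (tool) [ 0.0029 -0.0003  0.0424]
```

```bash
python3 -m crank '[{"fingers":0,"x":0.003,"y":0,"z":0.02,"rx":0,"ry":0,"rz":0},{"fingers":0,"x":0,"y":0,"z":0.016,"rx":0,"ry":0,"rz":0},{"fingers":0,"x":0,"y":0,"z":0,"rx":0,"ry":0,"rz":0},{"fingers":0,"x":0,"y":0,"z":0,"rx":0,"ry":0,"rz":0}]'
python3 -m crank '[{"fingers":0,"x":0,"y":0,"z":0.003,"rx":0,"ry":0,"rz":0},{"fingers":0,"x":0,"y":0,"z":0.003,"rx":0,"ry":0,"rz":0},{"fingers":0,"x":0,"y":0,"z":0.003,"rx":0,"ry":0,"rz":0},{"fingers":0,"x":0,"y":0,"z":0,"rx":0,"ry":0,"rz":0},{"fingers":0,"x":0,"y":0,"z":0,"rx":0,"ry":0,"rz":0}]'; python3 s.py '[.644,.0285,.103]'
```

```text
t: 13.8
eef_pos: [0.6452, 0.0281, 0.1162]
orientation: [0.003, 1.0, -0.014, -0.0]
wrist_force: [0.2, 0.2, -0.2]
width: 0.0002
grasp_force: 0.0
t: 14.3
eef_pos: [0.646, 0.0277, 0.1074]
orientation: [0.003, 1.0, -0.014, 0.0]
wrist_force: [0.1, 0.7, 2.0]
width: -0.0001
grasp_force: 1.0
pos [0.646  0.0277 0.1074] yaw -1.66 tilt 0.03 roll 0.36 j [-0.141  0.452  1.488 -0.007  1.2    1.461] w -0.0001 F [0.1 0.7 2. ]
to target (tool) [-0.002  -0.0007  0.0044]
```

Contact as expected (2 N at 1.6 mm). I'll press on.

```bash
python3 -m crank '[{"fingers":0,"x":-0.001,"y":0,"z":0.002,"rx":0,"ry":0,"rz":0},{"fingers":0,"x":0,"y":0,"z":0.002,"rx":0,"ry":0,"rz":0},{"fingers":0,"x":0,"y":0,"z":0.001,"rx":0,"ry":0,"rz":0},{"fingers":0,"x":0,"y":0,"z":0,"rx":0,"ry":0,"rz":0},{"fingers":0,"x":0,"y":0,"z":0,"rx":0,"ry":0,"rz":0}]'; python3 s.py '[.644,.0285,.103]'
```

```text
t: 14.8
eef_pos: [0.6456, 0.0277, 0.104]
orientation: [0.003, 1.0, -0.014, 0.001]
wrist_force: [-1.3, 0.3, 11.6]
width: 0.0002
grasp_force: 5.1
pos [0.6456 0.0277 0.104 ] yaw -1.66 tilt 0.12 roll 0.37 j [-0.141  0.454  1.493 -0.007  1.192  1.461] w 0.0002 F [-1.3  0.3 11.6]
to target (tool) [-0.0017 -0.0008  0.001 ]
```

It has bottomed out (11.6 N at z = 0.104). A touch more, hold, then lift off.

```bash
python3 -m crank '[{"fingers":0,"x":0,"y":0,"z":0.001,"rx":0,"ry":0,"rz":0},{"fingers":0,"x":0,"y":0,"z":0,"rx":0,"ry":0,"rz":0},{"fingers":0,"x":0,"y":0,"z":0,"rx":0,"ry":0,"rz":0}]'
python3 -m crank '[{"fingers":0,"x":0,"y":0,"z":-0.01,"rx":0,"ry":0,"rz":0},{"fingers":0,"x":0,"y":0,"z":-0.03,"rx":0,"ry":0,"rz":0},{"fingers":0,"x":0,"y":0,"z":-0.04,"rx":0,"ry":0,"rz":0},{"fingers":0,"x":0,"y":0,"z":-0.03,"rx":0,"ry":0,"rz":0},{"fingers":0,"x":0,"y":0,"z":0,"rx":0,"ry":0,"rz":0}]'
python3 -m crank '[{"fingers":0,"x":-0.05,"y":0,"z":0,"rx":0,"ry":0,"rz":0},{"fingers":0,"x":-0.05,"y":0,"z":0,"rx":0,"ry":0,"rz":0},{"fingers":0,"x":-0.05,"y":0,"z":0,"rx":0,"ry":0,"rz":0},{"fingers":0,"x":0,"y":0,"z":0,"rx":0,"ry":0,"rz":0},{"fingers":0,"x":0,"y":0,"z":0,"rx":0,"ry":0,"rz":0}]'
python3 - <<'E'
from h import *
c=cam('wrist'); save(c,'w7.png'); V=c['pixels'].astype(int).mean(2)
d=proj(c,[.563,.073,.018]); print(d)
u=int(d[0]); print('bar column',[(v,int(V[v,u])) for v in range(int(d[1])-8,int(d[1])+8,2)])
E
```

```text
t: 15.1
eef_pos: [0.6457, 0.0277, 0.1039]
orientation: [0.003, 1.0, -0.014, 0.001]
wrist_force: [-4.6, 0.8, 14.2]
width: -0.0002
grasp_force: 7.3
t: 15.6
eef_pos: [0.6471, 0.0281, 0.2165]
orientation: [0.004, 1.0, -0.014, 0.004]
wrist_force: [0.2, -0.4, 0.5]
width: 0.0001
grasp_force: 0.0
t: 16.1
eef_pos: [0.493, 0.033, 0.2097]
orientation: [0.003, 1.0, -0.015, -0.001]
wrist_force: [0.1, 0.6, 0.7]
width: -0.0001
grasp_force: 0.0
[280.40843645 122.22779189]
bar column [(114, 200), (116, 199), (118, 202), (120, 188), (122, 128), (124, 142), (126, 143), (128, 141)]
```

The bar's near end is where it was (bright up to row 121, predicted 122), so the stand has not moved. Handing in.

```bash
python3 -c "
from workcell import manip
print(manip.job_done())"
```

```text
the job is handed in; nothing more can be done
None
```

The nail stand is in the white arch lamp, centred to about 4 mm along the tunnel with all five nails under the roof; the full-cure button was pressed to its stop and released, and the job was handed in at about 16 s (no verdict shown).

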